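Pull out the tuning tray and plug in the reed block

TASK

Pull the tray of the low wooden tuning cabinet all the way out to its stop by its dark steel bow handle, then plug the ivory-lacquered reed block upright and fully home in the rectangular socket in the tray and let go of it. The tray must still be at its stop at the end, and the other things on the bench stay where they are.

Things in the scene. Friction and masses are not known exactly. Their poses are not given: they have to be found in the camera images.
- cabinet: Fixed low wooden tuning cabinet, 260 deep (x) by 200 wide (y) by 88 high; origin on the bench at the middle of its front lower edge, its +x points into the cabinet, -x out of its open front, z up. Its yaw varies.
- tray (a joint): How far the tray is pulled out along the cabinet's -x: 0 closed, 0.140 m at the stop. Starts at 0 to 0.02. About 5 N of friction, no catch; it stays where it is left. Its front panel is 12 thick, 196 wide, from 10 to 76 above the bench; its side walls reach 44 above the bench.
- handle (a point): Middle of the dark steel bow handle on the tray front: a level round bar 12 thick, 110 long (y), centre line 62 above the bench and 46 in front of the panel's outer face, with a leg back to the panel at each end. The gap between bar and panel, 40 (x) by 98 (y), is free down to the bench: closed fingertips dropped in from above can hook the bar. Axes as the cabinet's; moves with the tray.
- socket (a point): Middle of the floor of the tray's socket, 14 above the bench, 133 behind the handle bar (+x). The hole is 35 (x) by 93 (y), 22 deep, with a 3 mm chamfered mouth, in a dark green plate 80 by 140, top 36 above the bench. Axes as the cabinet's; moves with the tray. Under the cabinet's roof while the tray is in; at the stop 65 in front of the housing.
- reed_block: Loose ivory-lacquered reed block with dark steel reed plates on both broad faces, 32 (x) by 90 (y) by 70 high, 0.1 to 0.21 kg, upright left or right of the cabinet's front; origin at the centre of its underside. Same after a half turn about z. Its plain lower end is the plug: long side along the socket's y; it stands 48 proud when home.
- spacer: Loose dark walnut spacer block 60 by 90 by 28 high lying on the bench on the other side; origin at the centre of its underside. Leave alone.
- reed_plate: Loose blackened steel reed plate 45 by 130 by 6 lying on the bench; origin at the centre of its underside. Leave alone.
- valve_knob: Loose brass air valve knob, 48 across, 54 high, standing on the bench; origin at the centre of its underside. Leave alone.
- button: Loose tortoiseshell button, 36 across, 13 high; origin at the centre of its underside. Leave alone.
Not all that is in view belongs to the job. What is meant by the reed_block is not red, and is the smaller of those in its own colour.

How it is judged:
By the outcome, as a careful person would: the job done as asked, in the order asked, and still so for the second after the job is handed in, with the robot touching nothing.
It also fails if it takes over 69 s, if anything falls off the work surface, if the arm or the gripper's body presses on something with over 40 N, if the wrist force passes 120 N, or if a joint passes its speed limit or range.

ROBOT

A 7-joint arm with a two-finger parallel gripper is mounted at the origin on the work surface. World frame = base frame: x ahead of the robot, y to its left, z up, the work surface at z = 0. Lengths are in m, angles in rad, forces in N, time in s.
With the tool pointing down it reaches from about 0.425 to 0.875 m from the base axis. Payload 4.7 kg.
Tool frame: the origin (TCP) lies midway between the tips of the shut fingers; the grasp point (between the pads) lies 19 mm behind it; z points along the fingers, y is the line along which they close (so a half turn about z gives the same grasp; the last joint's range is limited). The gripper opens to 87 mm and grips with 3 to 60 N. Pads are 19 mm wide; open, the fingers measure 117 mm over their backs; the gripper's body (75 mm by 190 mm) begins 51 mm behind the grasp point.
Start: joints at [0.014, 0.321, -0.07, 1.45, 0.023, 1.371, -0.057], TCP at [0.65, -0, 0.223] pointing down, gripper open.
Joint ranges: [-2.86, 2.86], [-0.3, 2.09], [-1.38, 1.24], [0.06, 2.45], [-1.56, 4.7], [0.09, 2.05], [-2.69, 2.69]. Speed limits (rad/s): [2.57, 2.57, 3.14, 3.14, 3.14, 3.14, 3.14].

INTERFACE

Orientations are given as a rotation vector (axis times angle).
In Python, from bench import ctrl gives the robot as it stands. The module is installed in compiled form; this text tells all that it offers.
- The arm moves only by the shell command python3 -m handwheel 'ROWS' [FORCE]. ROWS is JSON, a list of rows, each a list of 7 numbers: the finger opening in m, from 0 to 0.087, then the shift along the tool's x, y, z in m, then the turn, a rotation vector about the tool's x, y, z in degrees. A call has 1 to 12 rows; each row shifts and turns the commanded pose from where the row before left it, along the tool's axes as they then stand; what a row does not reach is not made up. A row lasts 1/8 s, in which the tool goes at most 62.5 mm and 10.7 degrees, less where a joint would pass 70% of its speed; a pose out of reach is approached as far as the arm can. A call is refused whole if a number of a shift passes 0.0625 or a number of a turn 10.7, either way. A call with a gripper value outside its range is refused whole. The fingers move at their own pace and stop on an object; FORCE is the grip in N (left out, the last holds). Time passes only in rows, so rows that do not move let the fingers close. It gives the time, the measured TCP pose, the force, the opening and the grip force at its end, in the units of the state.
- ctrl.get_state(): the state, without advancing time (a new reading comes with each control period).
- ctrl.get_image(name): name is "scene" or "side" or "wrist"; returns (picture, depth): 420x560x3 uint8, blue, green, red; 420x560 float32, m along the optical axis (not along the pixel's ray), 0 where there is no reading.
- ctrl.camera_info(name): a dict with "intrinsics" (3x3 intrinsics, pixels), "R" (3x3) and "t" (3): a world point X has camera coordinates R X + t. Camera axes: x right, y down, z forward; pixel columns grow to the right and rows downward; lengths in m; the calibration is good to about 2 mm. The wrist camera is an equidistant fisheye: a pixel r from the principal point sees the ray r / f radians off the axis. A picture is of the moment at which its call begins: read the wrist's pose just before it. camera_info takes no time and is no camera call; for the wrist camera it gives the pose at the moment of the call.
- ctrl.close_job(): hands the job in; it is judged then, once.
The state is a dict: "time": time; "joint_positions": joint angles; "qd": joint speeds; "joint_torque": joint torques, N m; "position": TCP position; "tool_rot": TCP orientation; "ft_force": force on the tool from outside, world axes, zero at the start; "torque": the same for the moment, N m; "grip_width": opening from 0.0 (shut) to 1.0 (fully open); "grip_force": force on a finger pad.
Only numpy, scipy, OpenCV 4.12 (cv2) and the standard library are available. Lean on these libraries where they do the work, as an engineer would, in place of code of your own. Each camera call takes 0.05 s, during which the arm holds its last target. There are 200 camera calls.

## Working session

There is one attempt and no reset: what is moved stays moved. The work goes in short steps, Python scripts to look and compute and a shell command to move; the robot and the scene stay as the last step left them, time stands still between calls to the robot, and variables do not carry over. Pictures are saved under pics/ and viewed, at most 10 in all, crops included, and the job is handed in when it is done.

```bash
ls; mkdir -p pics; python3 - <<'E'
from bench import ctrl
import cv2,numpy as np
s=ctrl.get_state();print(s)
ims={}
for n in("scene","side","wrist"):
    i=ctrl.camera_info(n);print(n,i)
    p,d=ctrl.get_image(n);ims[n]=p;np.savez(f"pics/{n}0.npz",p=p,d=d,K=i["intrinsics"],R=i["R"],t=i["t"]);cv2.imwrite(f"pics/{n}0.png",p)
E
```

```text
pics
{'time': 0.0, 'joint_positions': array([ 0.01413636,  0.32183801, -0.07010081,  1.4516884 ,  0.02262158,
        1.37081469, -0.05689901]), 'qd': array([ 0.00036626,  0.00193028, -0.0007238 ,  0.00087754, -0.00070112,
        0.00017605, -0.00183298]), 'joint_torque': array([-2.58547143e-04, -4.91284704e+01, -4.03903294e-01, -3.12526345e+01,
       -6.40594075e-02,  4.37659642e-02,  1.61017233e-04]), 'position': array([ 6.49432099e-01, -7.20470554e-05,  2.21445188e-01]), 'tool_rot': array([-2.22050339, -2.22053681,  0.00230225]), 'ft_force': array([-0.71165237,  0.56988397,  0.20675731]), 'torque': array([ 0.02719911,  0.00395527, -0.02173905]), 'grip_force': 0.0, 'grip_width': 0.998198877419198}
scene {'intrinsics': array([[462.2344898 ,   0.        , 279.07930388],
       [  0.        , 462.2344898 , 209.07699388],
       [  0.        ,   0.        ,   1.        ]]), 'R': array([[ 0.54782776,  0.83647837,  0.01373622],
       [ 0.61546157, -0.39184912, -0.68385767],
       [-0.56664963,  0.38309033, -0.72948612]]), 't': array([-0.35896912, -0.27578913,  1.42544251])}
side {'intrinsics': array([[454.87498933,   0.        , 287.38634435],
       [  0.        , 454.87498933, 211.55273441],
       [  0.        ,   0.        ,   1.        ]]), 'R': array([[-0.80250575, -0.59662699,  0.0045558 ],
       [-0.35501785,  0.47135955, -0.80733048],
       [ 0.47952774, -0.64950474, -0.59008198]]), 't': array([0.46909813, 0.21626595, 0.87867158])}
wrist {'intrinsics': array([[325.1922621 ,   0.        , 277.96320341],
       [  0.        , 325.1922621 , 213.65460445],
       [  0.        ,   0.        ,   1.        ]]), 'R': array([[ 9.99998575e-01, -6.22176415e-05, -1.68687887e-03],
       [ 3.90047303e-04, -9.63759989e-01,  2.66770561e-01],
       [-1.64234419e-03, -2.66770838e-01, -9.63758591e-01]]), 't': array([-0.65000505, -0.03254426,  0.39033257])}
```

View pics/scene0.png

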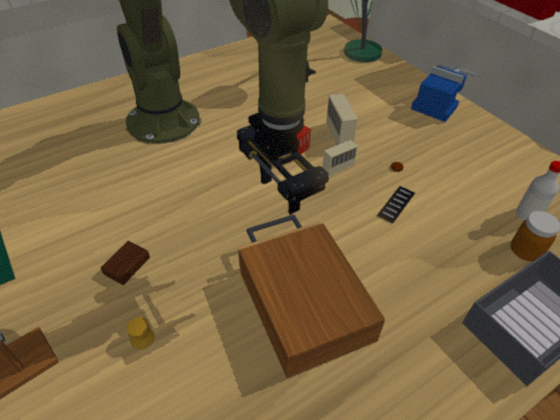

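View pics/side0.png

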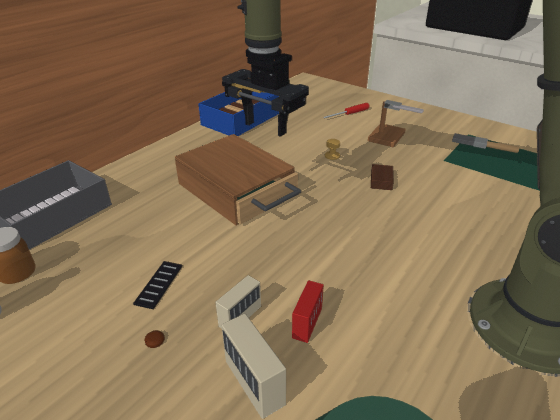

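Scene view: the cabinet roof is around (308,295), its handle bar around (273,228). There are two ivory blocks, a smaller one at scene (340,158) / side (240,300) and a taller, larger one at scene (341,118) / side (254,365). A red block is at side (308,310). The small ivory block fits "not red, smaller of its colour". I'll measure it and confirm in a crop.

```bash
cat > h.py <<'E'
import cv2,numpy as np
def cloud(f):
    z=np.load(f);p,d,K,R,t=[z[k] for k in"pdKRt"]
    v,u=np.mgrid[:420,:560];c=np.stack([(u-K[0,2])/K[0,0]*d,(v-K[1,2])/K[1,1]*d,d],-1)
    X=(c-t)@R;X[d==0]=np.nan
    return p,X,cv2.cvtColor(p,cv2.COLOR_BGR2HSV)
def rect(P):
    (c,s,a)=cv2.minAreaRect((P[:,:2]*1000).astype(np.float32));b=cv2.boxPoints((c,s,a))
    return np.round(c,1),np.round(s,1),round(a,2),np.round(b,0).tolist()
E
python3 - <<'E'
from h import *
for n in("scene","side"):
    p,X,h=cloud(f"pics/{n}0.npz");x,y,z=X[...,0],X[...,1],X[...,2]
    roi=(x>.4)&(x<1.1)&(abs(y)<.45)
    def comps(m,name,mn=30):
        k,l,s,c=cv2.connectedComponentsWithStats(m.astype(np.uint8))
        for i in range(1,k):
            if s[i,4]>mn:
                P=X[l==i];print(n,name,"px",c[i].round(),s[i,4],"z",np.percentile(P[:,2],[2,50,98]).round(4),rect(P))
    comps((abs(z-.088)<.005)&(h[...,1]>90)&roi,"roof",500)
    S,V,H=h[...,1],h[...,2],h[...,0]
    iv=(S<75)&(V>120)&(z>.01)&(x>.3)&(x<.8)&(abs(y)<.45)
    comps(iv,"ivory")
    comps(iv&(z>.066)&(z<.074),"ivtop70")
    comps((z>.05)&(z<.075)&(S<110)&(V<110)&roi,"bar")
    print(X[158,340] if n=="scene" else X[300,240])
a=cv2.imread("pics/side0.png")[240:420,190:340];b=cv2.imread("pics/scene0.png")[80:200,290:420]
a=cv2.resize(a,(400,480));b=cv2.resize(b,(390,360));b=cv2.copyMakeBorder(b,0,120,0,0,0)
cv2.imwrite("pics/crop.png",np.hstack([a,b]))
E
```

```text
scene roof px [309. 290.] 11108 z [0.0838 0.0865 0.0892] (array([773.8, -11. ]), array([200.8, 261.8]), 79.57, [[627.0, -86.0], [884.0, -133.0], [921.0, 64.0], [663.0, 111.0]])
scene ivory px [344. 126.] 794 z [0.0274 0.0841 0.1006] (array([402.9, 376.7]), array([ 80.9, 246.7]), 47.75, [[284.0, 430.0], [467.0, 264.0], [521.0, 324.0], [339.0, 490.0]])
scene ivory px [348. 163.] 34 z [0.0102 0.0184 0.0275] (array([480. , 340.3]), array([43.9,  5.5]), 89.4, [[477.0, 318.0], [483.0, 318.0], [483.0, 362.0], [477.0, 362.0]])
scene ivtop70 px [341. 148.] 215 z [0.0662 0.068  0.0704] (array([463.4, 322.6]), array([91. , 32.4]), 89.25, [[447.0, 277.0], [479.0, 277.0], [480.0, 368.0], [448.0, 368.0]])
scene bar px [340. 155.] 138 z [0.0504 0.0573 0.0663] (array([476.5, 313.3]), array([86. , 33.5]), 65.43, [[443.0, 281.0], [474.0, 267.0], [510.0, 345.0], [479.0, 359.0]])
scene bar px [272. 226.] 338 z [0.0585 0.0648 0.0684] (array([600.7,  20.2]), array([120.4,  44.4]), 80.25, [[569.0, -35.0], [612.0, -43.0], [633.0, 76.0], [589.0, 83.0]])
scene bar px [509. 283.] 231 z [0.0506 0.0634 0.0745] (
[... 1218 characters left out ...]
 140 z [0.0512 0.0642 0.0748] (array([1048.3,  244.3]), array([103.1,   4.3]), 0.6, [[997.0, 246.0], [997.0, 242.0], [1100.0, 243.0], [1100.0, 247.0]])
side bar px [ 65. 205.] 810 z [0.0504 0.0624 0.0745] (array([979.6, 344.5]), array([ 11.4, 210.4]), 0.65, [[973.0, 450.0], [975.0, 239.0], [987.0, 239.0], [984.0, 450.0]])
side bar px [278. 198.] 343 z [0.0571 0.0654 0.0693] (array([600.4,  12.8]), array([139.4,  56.7]), 79.22, [[559.0, -50.0], [615.0, -61.0], [641.0, 76.0], [586.0, 87.0]])
side bar px [244. 300.] 198 z [0.0504 0.0585 0.0663] (array([444.3, 321.5]), array([82.9,  3.8]), 89.16, [[442.0, 280.0], [446.0, 280.0], [447.0, 363.0], [443.0, 363.0]])
[0.4440449  0.3351431  0.06737882]
```

View pics/crop.png

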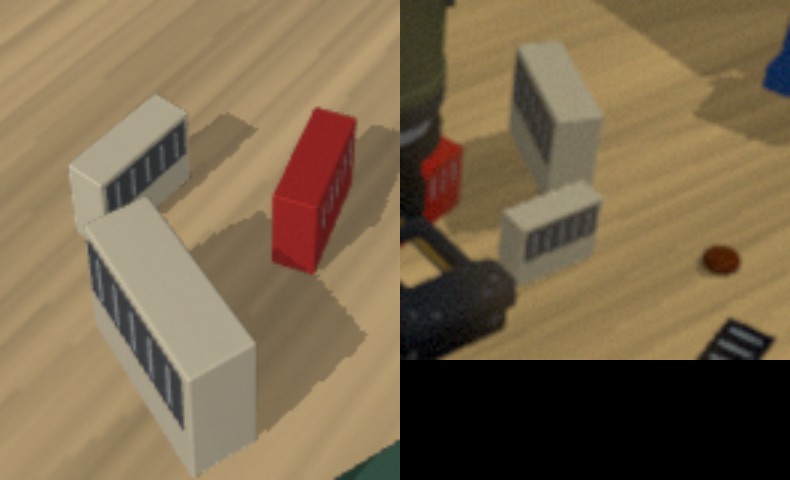

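The crop confirms it: the small ivory block, 91×32 with its top at 0.070, stands at about (0.462, 0.323) with its long side almost along world y. The cabinet front is at (0.645, 0.0125) with yaw −10.4°, and the tray is about 3 mm out. The middle of the hook gap comes out at about (0.611, 0.018). I'll move over it with the fingers shut and turned 80°.

```bash
python3 -m handwheel '[[0,0.018,-0.039,0.04,0,0,0],[0,0,0,0.04,0,0,0],[0,0,0,0,0,0,-10],[0,0,0,0,0,0,-10],[0,0,0,0,0,0,-10],[0,0,0,0,0,0,-10],[0,0,0,0,0,0,-10],[0,0,0,0,0,0,-10],[0,0,0,0,0,0,-10],[0,0,0,0,0,0,-9.6],[0,0,0,0,0,0,0]]' 30
cat >> h.py <<'E'
from scipy.spatial.transform import Rotation as Ro
def shot(n,f):
    from bench import ctrl
    i=ctrl.camera_info(n);p,d=ctrl.get_image(n)
    np.savez(f"pics/{f}.npz",p=p,d=d,K=i["intrinsics"],R=i["R"],t=i["t"]);cv2.imwrite(f"pics/{f}.png",p)
def wcloud(f):  # fisheye; depth along the optical axis
    z=np.load(f);p,d,K,R,t=[z[k] for k in"pdKRt"]
    v,u=np.mgrid[:420,:560];a=(u-K[0,2])/K[0,0];b=(v-K[1,2])/K[1,1];r=np.hypot(a,b)+1e-9
    k=np.tan(np.minimum(r,1.5))/r;c=np.stack([a*k*d,b*k*d,d],-1);X=(c-t)@R;X[d==0]=np.nan
    return p,X,cv2.cvtColor(p,cv2.COLOR_BGR2HSV)
def togo(target,yaw):  # tool-frame shift, and turn about tool z (deg) so tool y points along world yaw
    from bench import ctrl
    s=ctrl.get_state();R=Ro.from_rotvec(s["tool_rot"]).as_matrix()
    a=np.degrees(np.arctan2(R[1,1],R[0,1]));w=(yaw-a+90)%180-90
    print("pos",s["position"].round(4),"tool y yaw",a.round(2),"tilt",R[2,:2].round(4),"F",s["ft_force"].round(1),"w",round(s["grip_width"]*87,1),"t",s["time"])
    print("shift",(R.T@(np.array(target)-s["position"])).round(4),"turn z",round(-w,2))
E
python3 - <<'E'
from h import *
shot("wrist","w1");togo([.6106,.0183,.036],79.6)
p,X,h=wcloud("pics/w1.npz");z=X[...,2]
m=(abs(z-.065)<.006)&(X[...,0]>.5)&(X[...,0]<.64)&(abs(X[...,1])<.12)&(h[...,2]<110)&(h[...,1]<110)
P=X[m];print(m.sum(),rect(P) if m.sum()>5 else 0)
E
```

```text
time: 1.52
position: [0.6108, 0.0179, 0.1422]
tool_rot: [-0.288, -3.128, -0.0]
ft_force: [0.9, -0.2, -0.5]
grip_width: 0.009
grip_force: 0.0
pos [0.6108 0.0179 0.1423] tool y yaw 79.41 tilt [ 0.0004 -0.    ] F [-0.6  0.7 -0. ] w 0.5 t 1.575
shift [0.0003 0.0004 0.1063] turn z -0.19
3791 (array([602.7,  20.3]), array([121.4,  52.5]), 79.73, [[566.0, -35.0], [618.0, -44.0], [639.0, 75.0], [588.0, 85.0]])
```

View pics/w1.png

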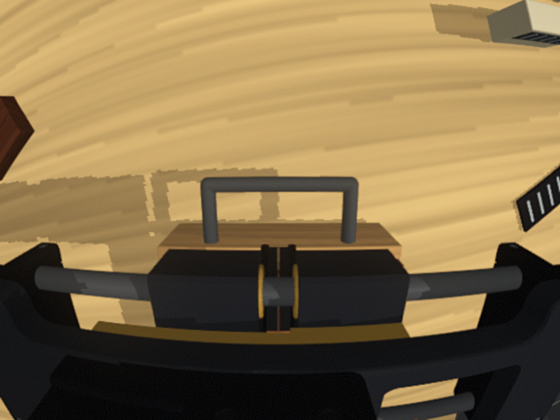

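Wrist view: the bow handle's bar runs at row 184 from column 203 to 356, and the panel's top edge is at rows 225–243. The measured bar-to-panel depth is 52 mm, matching the given sizes. That puts the gap centre at (0.609, 0.019), so I'll lower into it and pull.

```bash
python3 -m handwheel '[[0,0.002,0.001,0.04,0,0,0],[0,0,0,0.035,0,0,0],[0,0,0,0.03,0,0,0],[0,0,0,0,0,0,0],[0,0.008,0,0,0,0,0],[0,0.006,0,0,0,0,0],[0,0.01,0,0,0,0,0]]' 
python3 -c "
from h import *
togo([.46,.05,.036],79.6)"
```

```text
time: 2.45
position: [0.5884, 0.0235, 0.0395]
tool_rot: [0.285, 3.121, 0.001]
ft_force: [6.2, -0.0, -3.0]
grip_width: 0.005
grip_force: 2.8
pos [0.5884 0.0235 0.0395] tool y yaw 79.56 tilt [-0.0073  0.0013] F [ 6.2 -0.  -3. ] w 0.4 t 2.45
shift [0.1311 0.0028 0.0025] turn z -0.04
```

```bash
python3 -m handwheel '[[0,0.015,0,0,0,0,0],[0,0.02,0,0,0,0,0],[0,0.02,0,0,0,0,0],[0,0.02,0,0,0,0,0],[0,0.02,0,0,0,0,0],[0,0.015,0,0,0,0,0],[0,0.005,0,0,0,0,0],[0,0,0,0,0,0,0]]' 
python3 -c "
from h import *
togo([.4654,.0454,.036],79.6)"
```

```text
time: 3.45
position: [0.4737, 0.0444, 0.039]
tool_rot: [0.285, 3.126, 0.0]
ft_force: [2.8, -0.7, 2.1]
grip_width: 0.008
grip_force: 1.5
pos [0.4737 0.0444 0.039 ] tool y yaw 79.59 tilt [-0.0031  0.0004] F [ 2.8 -0.7  2.1] w 0.7 t 3.45
shift [ 0.0084 -0.0005  0.0029] turn z -0.01
```

```bash
for i in 1 2 3; do python3 -m handwheel '[[0,0.005,0,0,0,0,0],[0,0,0,0,0,0,0]]' | sed -n 2,4p; done
```

```text
position: [0.4691, 0.0453, 0.0385]
tool_rot: [0.285, 3.126, 0.001]
ft_force: [5.2, -1.1, 3.5]
position: [0.4654, 0.046, 0.0386]
tool_rot: [0.285, 3.123, 0.001]
ft_force: [7.0, -2.0, 1.2]
position: [0.4653, 0.0461, 0.039]
tool_rot: [0.285, 3.113, 0.002]
ft_force: [19.9, -5.0, -11.2]
```

The force rose to 20 N at TCP x = 0.4653, against a predicted stop of 0.4654, so the tray is at its stop. I'll back off, lift and look.

```bash
python3 -m handwheel '[[0,-0.013,0,0,0,0,0],[0,0,0,-0.05,0,0,0],[0,0,0,-0.06,0,0,0],[0,0,0,-0.06,0,0,0],[0,0,0,-0.04,0,0,0],[0,0,0,0,0,0,0]]'
python3 - <<'E'
from h import *
for n in("scene","side","wrist"): shot(n,n+"2")
togo([.46,.323,.2],-1)
for n in("scene","side","wrist"):
    p,X,h=(wcloud if n=="wrist" else cloud)(f"pics/{n}2.npz");z=X[...,2]
    m=(abs(z-.065)<.006)&(X[...,0]>.4)&(X[...,0]<.52)&(abs(X[...,1])<.14)&(h[...,2]<110)&(h[...,1]<110)
    print(n,"bar",rect(X[m]) if m.sum()>9 else 0)
    r=(X[...,0]>.45)&(X[...,0]<.68)&(abs(X[...,1])<.14)
    g=r&(h[...,0]>35)&(h[...,0]<95)&(h[...,1]>50)&(abs(z-.036)<.005)
    if g.sum()>20: print(n,"plate",g.sum(),rect(X[g]),np.median(z[g]))
    hole=r&(abs(z-.014)<.004)
    k,l,s,c=cv2.connectedComponentsWithStats(hole.astype(np.uint8))
    for i in range(1,k):
        if s[i,4]>60: print(n,"floor",c[i].round(),s[i,4],rect(X[l==i]))
a=[cv2.imread(f"pics/{n}2.png") for n in("scene","wrist")]
cv2.imwrite("pics/v2.png",np.hstack([cv2.resize(a[0][140:320,180:420],(400,300)),cv2.resize(a[1],(400,300))]))
E
```

```text
time: 4.95
position: [0.4711, 0.0454, 0.2501]
tool_rot: [0.284, 3.126, 0.001]
ft_force: [-0.6, -0.2, -0.9]
grip_width: 0.009
grip_force: 0.0
pos [0.4691 0.0449 0.2457] tool y yaw 79.62 tilt [ 0.0045 -0.0008] F [ 0.4 -0.6 -0.3] w 0.9 t 5.1
shift [0.0588 0.272  0.0457] turn z 80.62
scene bar (array([467. ,  44.7]), array([120.7,  42.9]), 79.41, [[435.0, -11.0], [477.0, -19.0], [499.0, 100.0], [457.0, 108.0]])
scene plate 716 (array([573.7,  25.3]), array([140.5,  65. ]), 80.46, [[530.0, -39.0], [594.0, -49.0], [617.0, 89.0], [553.0, 100.0]]) 0.034013336212914566
scene floor [260. 216.] 370 (array([516.5,  35.9]), array([ 49., 154.]), 2.03, [[489.0, 112.0], [495.0, -42.0], [544.0, -40.0], [538.0, 114.0]])
scene floor [270. 233.] 277 (array([574.7,  29. ]), array([88.5, 24.1]), 78.66, [[554.0, -12.0], [578.0, -17.0], [595.0, 70.0], [572.0, 75.0]])
side bar (array([469.1,  46.5]), array([121.4,  55.4]), 79.92, [[431.0, -8.0], [486.0, -18.0], [507.0, 101.0], [452.0, 111.0]])
side plate 703 (array([582.5,  23.8]), array([141.6,  79.6]), 80.4, [[532.0, -39.0], [610.0, -53.0], [634.0, 87.0], 
[... 202 characters left out ...]
2.] 156 (array([589.3,  13.6]), array([80.3, 20.2]), 78.26, [[571.0, -24.0], [591.0, -28.0], [607.0, 51.0], [588.0, 55.0]])
side floor [253. 227.] 105 (array([609.3, 104.1]), array([ 20.1, 139.2]), 88.47, [[539.0, 96.0], [679.0, 92.0], [679.0, 112.0], [540.0, 116.0]])
wrist bar (array([469.1,  44.6]), array([120.8,  51.7]), 79.64, [[433.0, -10.0], [484.0, -19.0], [505.0, 99.0], [455.0, 109.0]])
wrist plate 317 (array([542. ,  30.9]), array([137.8,   4.1]), 79.55, [[528.0, -36.0], [532.0, -37.0], [557.0, 98.0], [553.0, 99.0]]) 0.03567189272743965
wrist floor [278. 236.] 1567 (array([539. ,  31.8]), array([155.3,  27.3]), 79.78, [[512.0, -42.0], [539.0, -47.0], [566.0, 106.0], [539.0, 111.0]])
```

View pics/v2.png

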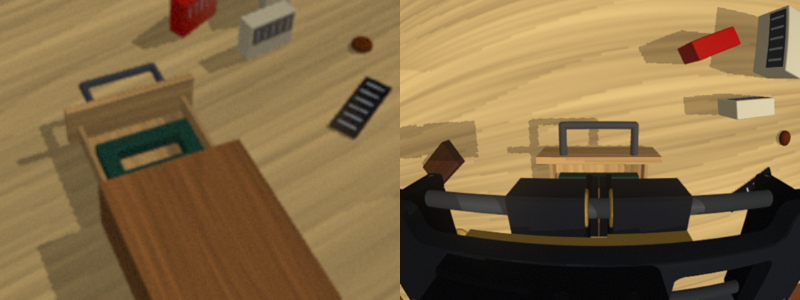

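Left crop (scene): the tray is out and the green plate with its empty socket is in front of the housing. Right crop (wrist): handle bar, spacer, the small ivory block and the red block near it. The socket comes out at about (0.581, 0.024). Before picking, I'll check clearances around the block.

```bash
python3 - <<'E'
from h import *
p,X,h=wcloud("pics/wrist2.npz");z=X[...,2];H,S,V=h[...,0],h[...,1],h[...,2]
red=((H<8)|(H>172))&(S>150)&(z>.01)&(X[...,0]<.6)
k,l,s,c=cv2.connectedComponentsWithStats(red.astype(np.uint8))
for i in range(1,k):
    if s[i,4]>80: print("red",c[i].round(),np.percentile(X[l==i][:,2],[2,98]),rect(X[l==i]))
iv=(S<75)&(V>110)&(X[...,1]>.25)&(abs(z-.07)<.004)&(X[...,0]>.43)&(X[...,0]<.5)
print("iv",iv.sum(),rect(X[iv]))
big=(S<75)&(V>110)&(X[...,1]>.25)&(z>.09)&(z<.12); print("big",rect(X[big]) if big.sum()>9 else 0)
togo([.462,.323,.12],-1)
E
```

```text
red [434.  63.] [0.0165324  0.07139916] (array([346.8, 256.9]), array([32.8, 90.6]), 16.12, [[318.0, 296.0], [344.0, 209.0], [375.0, 218.0], [350.0, 305.0]])
iv 1360 (array([460.3, 321.7]), array([90.4, 31.6]), 88.56, [[443.0, 277.0], [475.0, 276.0], [477.0, 366.0], [446.0, 367.0]])
big (array([345.4, 414.1]), array([ 44.3, 128.4]), 69.78, [[278.0, 415.0], [398.0, 371.0], [413.0, 413.0], [293.0, 457.0]])
pos [0.4691 0.0449 0.2457] tool y yaw 79.62 tilt [ 0.0045 -0.0008] F [ 0.4 -0.6 -0.3] w 0.9 t 5.1
shift [0.0565 0.2724 0.1257] turn z 80.62
```

```bash
python3 -m handwheel '[[0.06,0,0,0,0,0,10.2],[0.06,0,0,0,0,0,10.2],[0.06,0,0,0,0,0,10.2],[0.06,0,0,0,0,0,10.2],[0.06,0,0,0,0,0,10],[0.06,0,0,0,0,0,10],[0.06,0,0,0,0,0,10],[0.06,0,0,0,0,0,10.1]]' | head -1
python3 -m handwheel '[[0.06,0.055,0,0,0,0,0],[0.06,0.055,0,0,0,0,0],[0.06,0.055,0,0,0,0,0],[0.06,0.055,0,0,0,0,0],[0.06,0.055,0,0.04,0,0,0],[0.06,0,0,0.04,0,0,0],[0.06,0,0,0,0,0,0],[0.06,0,0,0,0,0,0]]' | head -1
python3 -c "
from h import *
togo([.4605,.322,.033],-1.3)"
```

```text
time: 6.1
time: 7.1
pos [0.477  0.3145 0.1711] tool y yaw -1.37 tilt [-0.0005 -0.0005] F [0.2 0.4 0.3] w 59.8 t 7.1
shift [ 0.0071 -0.0166  0.1381] turn z -0.07
```

```bash
python3 -m handwheel '[[0.06,0.007,-0.0165,0.03,0,0,0],[0.06,0,0,0.05,0,0,0],[0.06,0,0,0.04,0,0,0],[0.06,0,0,0.018,0,0,0],[0.06,0,0,0,0,0,0]]' 
python3 -c "
from h import *
togo([.4605,.322,.033],-1.3)"
python3 -m handwheel '[[0.02,0,0,0,0,0,0],[0.02,0,0,0,0,0,0],[0.02,0,0,0,0,0,0],[0.02,0,0,0,0,0,0],[0.02,0,0,0,0,0,0]]' 25
```

```text
time: 7.72
position: [0.4608, 0.3223, 0.0332]
tool_rot: [2.247, 2.195, -0.0]
ft_force: [-1.1, -0.4, -0.2]
grip_width: 0.687
grip_force: 0.0
pos [0.4608 0.3223 0.0332] tool y yaw -1.35 tilt [-0.0002 -0.0001] F [-1.1 -0.4 -0.2] w 59.8 t 7.725
shift [-0.0003 -0.0003  0.0002] turn z -0.05
time: 8.35
position: [0.4606, 0.3228, 0.0334]
tool_rot: [2.246, 2.196, 0.001]
ft_force: [-1.6, -1.2, 4.6]
grip_width: 0.366
grip_force: 24.9
```

```bash
python3 -m handwheel '[[0.02,0,0,-0.03,0,0,0],[0.02,0,0,-0.05,0,0,0],[0.02,0,0,-0.06,0,0,0],[0.02,0,0,0,0,0,9],[0.02,-0.05,0.02,0,0,0,0],[0.02,-0.05,0.02,0,0,0,0],[0.02,-0.05,0.02,0,0,0,0],[0.02,-0.05,0.02,0,0,0,0],[0.02,-0.05,0.02,0,0,0,0],[0.02,0,0,0,0,0,0],[0.02,0,0,0,0,0,0]]' 
python3 -c "
from h import *
togo([.5808,.0244,.155],-10.4)"
```

```text
time: 9.72
position: [0.5136, 0.0591, 0.1723]
tool_rot: [-2.411, -2.012, 0.001]
ft_force: [-0.5, 0.4, -1.3]
grip_width: 0.365
grip_force: 24.9
pos [0.5136 0.0591 0.1723] tool y yaw -10.32 tilt [ 0.0004 -0.0011] F [-0.5  0.4 -1.3] w 31.8 t 9.725
shift [-0.0221  0.0724  0.0172] turn z 0.08
```

```bash
python3 - <<'E'
from h import *
for n in("scene","side","wrist"): shot(n,n+"3")
a=[cv2.imread(f"pics/{n}3.png") for n in("scene","side","wrist")]
cv2.imwrite("pics/v3.png",np.hstack([cv2.resize(a[0][130:290,180:360],(400,356)),cv2.resize(a[2],(400,356))]))
for n in("scene","side","wrist"):
    p,X,h=(wcloud if n=="wrist" else cloud)(f"pics/{n}3.npz");z=X[...,2];H,S,V=h[...,0],h[...,1],h[...,2]
    iv=(S<75)&(V>110)&(abs(X[...,0]-.514)<.06)&(abs(X[...,1]-.06)<.07)&(z>.1)&(z<.25)
    P=X[iv]; 
    if iv.sum()>30:
        print(n,"blk",iv.sum(),np.percentile(P[:,2],[1,99]).round(4));T=P[P[:,2]>np.percentile(P[:,2],98)-.008];print(rect(T))
        if n!="scene": print(rect(P))
    r=(X[...,0]>.5)&(X[...,0]<.64)&(abs(X[...,1])<.12)
    g=r&(H>35)&(H<95)&(S>50)&(abs(z-.035)<.006)
    if g.sum()>20: print(n,"plate",g.sum(),rect(X[g]))
togo([.5808,.0244,.155],-10.4)
E
```

```text
scene blk 390 [0.1423 0.2095]
(array([511.7,  29.4]), array([29.8, 33.5]), 79.61, [[493.0, 18.0], [525.0, 12.0], [531.0, 41.0], [498.0, 47.0]])
scene plate 780 (array([573.6,  25.3]), array([138.9,  66. ]), 79.61, [[529.0, -37.0], [594.0, -49.0], [619.0, 88.0], [554.0, 100.0]])
side blk 778 [0.1407 0.2104]
(array([515.7,  69.6]), array([73. , 33.3]), 80.45, [[493.0, 36.0], [526.0, 31.0], [538.0, 103.0], [505.0, 108.0]])
(array([513.1,  60.9]), array([92.1, 35.6]), 80.39, [[488.0, 18.0], [523.0, 13.0], [538.0, 103.0], [503.0, 109.0]])
side plate 684 (array([580.9,  24.8]), array([140.7,  78.9]), 79.84, [[530.0, -38.0], [607.0, -51.0], [632.0, 87.0], [554.0, 101.0]])
wrist blk 9328 [0.1534 0.2106]
(array([516.9,  73. ]), array([65. , 32.9]), 79.33, [[495.0, 44.0], [527.0, 38.0], [539.0, 102.0], [507.0, 108.0]])
(array([516.9,  73.1]), array([65.1, 32.9]), 79.33, [[495.0, 44.0], [527.0, 38.0], [539.0, 102.0], [507.0, 108.0]])
wrist plate 4624 (array([581.5,  33.7]), array([122. ,  79.8]), 79.77, [[531.0, -19.0], [610.0, -33.0], [632.0, 87.0], [553.0, 101.0]])
pos [0.5137 0.0604 0.1726] tool y yaw -10.15 tilt [ 0.0003 -0.0004] F [-0.2  0.6 -1.8] w 32.2 t 9.875
shift [-0.0236  0.0724  0.0176] turn z 0.25
```

View pics/v3.png

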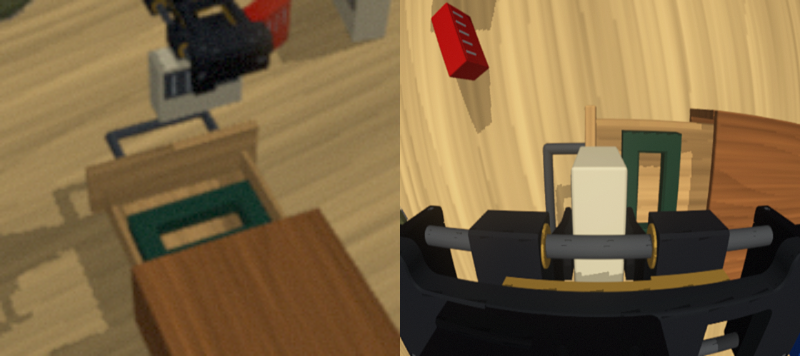

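Left crop: the block is held upright in front of the tray, with the socket clear below. Right crop (wrist): the block top spans columns 573–626, with the green plate's hole just beyond it. The block is centred on the TCP within 1 mm. Plate centre by three views is (0.5805, 0.0247).

```bash
python3 -m handwheel '[[0.02,-0.013,0.036,0,0,0,0.2],[0.02,-0.010,0.036,0,0,0,0],[0.02,0,0,0.04,0,0,0],[0.02,0,0,0.04,0,0,0],[0.02,0,0,0,0,0,0],[0.02,0,0,0,0,0,0]]' | head -1
python3 - <<'E'
from h import *
togo([.580,.0246,.0474],-10.4)
shot("wrist","wrist4");togo([.580,.0246,.0474],-10.4)
p,X,h=wcloud("pics/wrist4.npz");z=X[...,2];H,S,V=h[...,0],h[...,1],h[...,2]
r=(X[...,0]>.5)&(X[...,0]<.66)&(abs(X[...,1])<.13)
g=r&(H>35)&(H<95)&(S>50)&(abs(z-.035)<.006);print("plate",rect(X[g]))
iv=(S<75)&(V>110)&r&(z>.1)&(z<.14);print("blk",rect(X[iv]))
E
```

```text
time: 10.62
pos [0.5817 0.0241 0.0943] tool y yaw -10.42 tilt [0.0007 0.002 ] F [ 0.5 -0.7 -1. ] w 31.6 t 10.625
shift [ 0.0001 -0.0018  0.0469] turn z -0.02
pos [0.5822 0.0239 0.095 ] tool y yaw -10.44 tilt [0.0008 0.0034] F [ 0.3 -0.2 -1.9] w 31.7 t 10.675
shift [ 0.0002 -0.0025  0.0476] turn z -0.04
plate (array([584.3,  46.3]), array([94.8, 79.4]), 79.8, [[537.0, 7.0], [615.0, -7.0], [632.0, 86.0], [554.0, 100.0]])
blk (array([584.9,  36.6]), array([65.5, 33.1]), 79.43, [[563.0, 7.0], [595.0, 1.0], [607.0, 66.0], [575.0, 72.0]])
```

```bash
python3 -m handwheel '[[0.02,-0.0005,-0.0023,0,0,0,0],[0.02,0,0,0.013,0,0,0],[0.02,0,0,0.01,0,0,0],[0.02,0,0,0.008,0,0,0],[0.02,0,0,0,0,0,0]]' 
python3 -c "
from h import *
togo([.580,.0246,.0474],-10.4)"
```

```text
time: 11.3
position: [0.5788, 0.0265, 0.0622]
tool_rot: [-2.412, -2.01, -0.005]
ft_force: [-1.5, 4.4, 2.8]
grip_width: 0.364
grip_force: 25.0
pos [0.5788 0.0265 0.0622] tool y yaw -10.38 tilt [0.0036 0.0005] F [-1.5  4.4  2.8] w 31.7 t 11.3
shift [-0.0017  0.0015  0.0148] turn z 0.02
```

```bash
python3 -m handwheel '[[0.02,0.001,0,0.005,0,0,0],[0.02,0,0,0.005,0,0,0],[0.02,0,0,0.003,0,0,0],[0.02,0,0,0.003,0,0,0],[0.02,0,0,0,0,0,0]]' 
python3 -c "
from h import *
togo([.580,.0246,.0474],-10.4)"
```

```text
time: 11.92
position: [0.5858, 0.0283, 0.0543]
tool_rot: [2.408, 2.006, 0.022]
ft_force: [-3.7, 5.9, 34.0]
grip_width: 0.367
grip_force: 25.0
pos [0.5858 0.0283 0.0543] tool y yaw -10.4 tilt [0.0065 0.0145] F [-3.7  5.9 34. ] w 31.9 t 11.925
shift [-0.0047 -0.0051  0.0068] turn z -0.0
```

```bash
python3 -m handwheel '[[0.02,0,0,-0.005,0,0,0],[0.02,0,0,0,0,0,0]]' | head -3
python3 - <<'E'
from h import *
togo([.580,.0246,.0474],-10.4)
for n in("scene","side","wrist"): shot(n,n+"5")
a=[cv2.imread(f"pics/{n}5.png") for n in("scene","side","wrist")]
cv2.imwrite("pics/v5.png",np.hstack([cv2.resize(a[1][140:260,210:350],(400,343)),cv2.resize(a[2][100:352],(400,343))]))
for n in("scene","side","wrist"):
    p,X,h=(wcloud if n=="wrist" else cloud)(f"pics/{n}5.npz");z=X[...,2];H,S,V=h[...,0],h[...,1],h[...,2]
    r=(X[...,0]>.5)&(X[...,0]<.66)&(abs(X[...,1])<.13)
    g=r&(H>35)&(H<95)&(S>50)&(abs(z-.035)<.006);print(n,"plate",g.sum(),rect(X[g]) if g.sum()>20 else 0)
    iv=(S<75)&(V>110)&r&(z>.04)&(z<.14)
    if iv.sum()>30: P=X[iv];t=np.percentile(P[:,2],[2,50,97]);print("blk",t.round(4),rect(P[P[:,2]>t[2]-.006]))
    m=(abs(z-.065)<.006)&(X[...,0]>.4)&(X[...,0]<.52)&(abs(X[...,1])<.14)&(V<110)&(S<110)
    print(n,"bar",rect(X[m]) if m.sum()>9 else 0)
E
```

```text
time: 12.18
position: [0.584, 0.0272, 0.0548]
tool_rot: [2.409, 2.008, 0.018]
pos [0.584  0.0272 0.0548] tool y yaw -10.37 tilt [0.0054 0.0114] F [ 3.7  5.1 11.7] w 31.6 t 12.175
shift [-0.0033 -0.0036  0.0073] turn z 0.03
scene plate 201 (array([576.3,  23.1]), array([136.1,  61.7]), 80.2, [[534.0, -39.0], [595.0, -49.0], [618.0, 85.0], [557.0, 95.0]])
blk [0.0407 0.0588 0.1021] (array([580.5,  -6.4]), array([ 7.7, 34.3]), 71.62, [[563.0, -5.0], [596.0, -15.0], [598.0, -8.0], [565.0, 3.0]])
scene bar (array([469.4,  13.3]), array([65.9, 63.6]), 65.36, [[427.0, -3.0], [485.0, -30.0], [512.0, 30.0], [454.0, 56.0]])
side plate 384 (array([586.7,  23.4]), array([141.5,  75.9]), 79.57, [[537.0, -39.0], [611.0, -53.0], [637.0, 86.0], [562.0, 100.0]])
blk [0.041  0.0821 0.0934] (array([586.6,  47.7]), array([42.4, 34.3]), 79.36, [[566.0, 30.0], [600.0, 24.0], [607.0, 65.0], [574.0, 72.0]])
side bar (array([474.1,  41.2]), array([127.9,  54.8]), 80.48, [[436.0, -17.0], [491.0, -26.0], [512.0, 100.0], [458.0, 109.0]])
wrist plate 9896 (array([587. ,  30.4]), array([126. ,  79.5]), 79.71, [[537.0, -24.0], [615.0, -39.0], [637.0, 85.0], [559.0, 99.0]])
blk [0.0814 0.0884 0.0986] (array([586.3,  36.4]), array([48.4, 31.9]), 78.85, [[566.0, 16.0], [597.0, 10.0], [607.0, 57.0], [575.0, 63.0]])
wrist bar (array([461.4,  59.9]), array([112.3,  44.1]), 59.61, [[414.0, 23.0], [452.0, 0.0], [509.0, 97.0], [471.0, 120.0]])
```

View pics/v5.png

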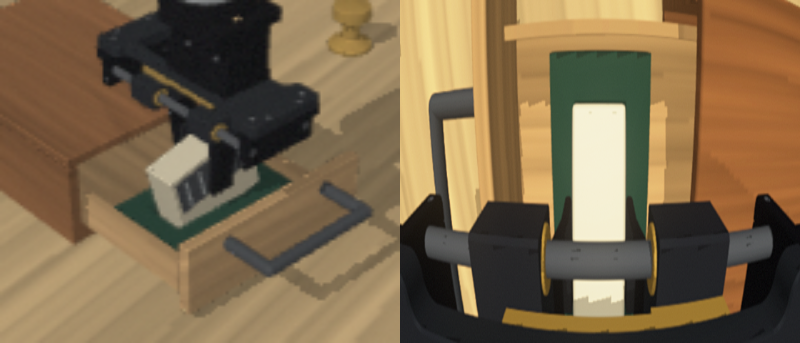

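```bash
python3 - <<'E'
from h import *
ey=np.array([.181,.983]);ex=np.array([.983,-.181])
for n,tcp in(("wrist3",(.5137,.0604,.1726)),("side3",(.5137,.0604,.1726)),("wrist4",(.5822,.0239,.095)),("wrist5",(.584,.0272,.0548)),("side5",(.584,.0272,.0548))):
    p,X,h=(wcloud if n[0]=="w" else cloud)(f"pics/{n}.npz");H,S,V=h[...,0],h[...,1],h[...,2]
    D=X-np.array(tcp);a=D[...,:2]@ex;b=D[...,:2]@ey
    m=(S<75)&(V>110)&(abs(a)<.025)&(abs(b)<.065)&(D[...,2]>-.04)&(D[...,2]<.07)
    print(n,m.sum())
    for lo in np.arange(-.06,.06,.01):
        q=m&(b>=lo)&(b<lo+.01)
        if q.sum()>15: print("  y%+.3f n%d z %s x %s"%(lo+.005,q.sum(),np.percentile(D[q][:,2],[5,90]).round(4),np.percentile(a[q],[3,97]).round(4)))
E
```

```text
wrist3 9328
  y-0.015 n1063 z [0.0357 0.0374] x [-0.0138  0.0157]
  y-0.005 n723 z [0.0358 0.0375] x [-0.0136  0.0154]
  y+0.015 n1551 z [0.0356 0.0374] x [-0.014   0.0158]
  y+0.025 n1724 z [0.0356 0.0375] x [-0.0139  0.0157]
  y+0.035 n1841 z [0.0355 0.0375] x [-0.0139  0.0157]
  y+0.045 n2417 z [-0.0166  0.037 ] x [-0.0135  0.0148]
side3 778
  y-0.045 n18 z [-0.0285 -0.0025] x [-0.0173 -0.0133]
  y-0.035 n34 z [-0.03   -0.0068] x [-0.0176 -0.0141]
  y-0.025 n30 z [-0.0293 -0.0052] x [-0.0176 -0.0139]
  y-0.015 n33 z [-0.0315 -0.0104] x [-0.0172 -0.0122]
  y-0.005 n49 z [-0.0294  0.0367] x [-0.0175  0.0132]
  y+0.005 n62 z [-0.0286  0.037 ] x [-0.017  0.014]
  y+0.015 n76 z [-0.0285  0.0371] x [-0.0167  0.0125]
  y+0.025 n77 z [-0.0287  0.0371] x [-0.0171  0.0113]
  y+0.035 n81 z [-0.0279  0.0371] x [-0.0169  0.0118]
  y+0.045 n318 z [-0.0288  0.0324] x [-0.016   0.0141]
wrist4 9404
  y-0.015 n1048 z [0.035  0.0368] x [-0.0145  0.0152]
  y-0.005 n743 z [0.0352 0.0369] x [-0.0143  0.0152]
  y+0.015 n1535 z [0.035  0.0369] x [-0.0146  0.0154]
  y+0.025 n1735 z [0.0349 0.0369] x [-0.0
[... 251 characters left out ...]
 n1719 z [0.0346 0.0376] x [-0.0145  0.0154]
  y+0.025 n1816 z [0.032  0.0351] x [-0.0143  0.0156]
  y+0.035 n1851 z [0.0296 0.0324] x [-0.0143  0.0153]
  y+0.045 n1824 z [0.0268 0.0298] x [-0.0143  0.0155]
  y+0.055 n338 z [0.0252 0.0278] x [-0.0135  0.0147]
side5 465
  y-0.035 n21 z [-0.0193 -0.0007] x [-0.0164 -0.0133]
  y-0.025 n20 z [-0.019   0.0027] x [-0.0176 -0.0135]
  y+0.005 n39 z [-0.0191  0.0393] x [-0.0163  0.0141]
  y+0.015 n61 z [-0.0166  0.0378] x [-0.0166  0.0131]
  y+0.025 n58 z [-0.0193  0.0355] x [-0.0164  0.0138]
  y+0.035 n72 z [-0.026   0.0326] x [-0.0161  0.0157]
  y+0.045 n134 z [-0.0138  0.0292] x [-0.0159  0.0144]
  y+0.055 n20 z [0.019  0.0268] x [-0.0141  0.0107]
```

Left crop (side): the block is pitched about 15°, with its −y end riding up on the socket rim. Right crop (wrist): the block top spans columns 573–625. The tray has been pushed in about 5 mm. I'll grip harder, lift out, tip the tool by 14.6° so the block is upright again, and re-measure.

```bash
python3 -m handwheel '[[0.02,0,0,0,0,0,0],[0.02,0,0,-0.02,0,0,0],[0.02,0,0,-0.03,0,0,0],[0.02,0,0,-0.02,0,0,0],[0.02,0,0,0,0,7.3,0],[0.02,0,0,0,0,7.3,0],[0.02,0,0,0,0,0,0],[0.02,0,0,0,0,0,0]]' 45
cat > m.py <<'E'
from h import *
import sys
ey=np.array([.181,.983]);ex=np.array([.983,-.181])
def meas(f):
    from bench import ctrl
    s=ctrl.get_state();tcp=s["position"];shot("wrist",f);s2=ctrl.get_state()
    print("tcp",tcp.round(4),s2["position"].round(4),"F",s2["ft_force"].round(1),"w",s2["grip_width"]*87)
    p,X,h=wcloud(f"pics/{f}.npz");H,S,V=h[...,0],h[...,1],h[...,2]
    D=X-tcp;a=D[...,:2]@ex;b=D[...,:2]@ey
    m=(S<75)&(V>110)&(abs(a)<.03)&(abs(b)<.07)&(D[...,2]>-.05)&(D[...,2]<.07)
    for lo in np.arange(-.07,.07,.01):
        q=m&(b>=lo)&(b<lo+.01)
        if q.sum()>15: print("  y%+.3f n%d z %s x %s"%(lo+.005,q.sum(),np.percentile(D[q][:,2],[5,50,95]).round(4),np.percentile(a[q],[3,97]).round(4)))
    t=m&(D[...,2]>.02);print("block +y end b",np.percentile(b[t],[95,99,99.8]).round(4))
    # plate and hole: rays onto z=.036, tcp-relative cabinet coordinates
    z=np.load(f"pics/{f}.npz");C=-z["R"].T@z["t"];d=X-C;P=C+d*((.036-C[2])/d[...,2])[...,None]
    pa=(P-tcp)[...,:2]@ex;pb=(P-tcp)[...,:2]@ey
    g=(H>35)&(H<95)&(S>50)&(abs(X[...,2]-.03)<.02)&(X[...,0]>.5)&(X[...,0]<.68)&(abs(X[...,1])<.13)
    top=g&(abs(X[...,2]-.036)<.005)
    print("plate a",np.percentile(pa[top],[.5,99.5]).round(4),"b",np.percentile(pb[top],[.5,99.5]).round(4))
    ca=np.percentile(pa[top],[.5,99.5]).mean()
    for da in(-.008,0,.008):
        q=top&(abs(pa-ca-da)<.003);B=pb[q]
        if B.size: print("  hole +y rim b at a%+.3f"%da,np.percentile(B[B>.02],[1,5]).round(4) if (B>.02).any() else None, "-y rim",np.percentile(B[B<-.02],[95,99]).round(4) if (B<-.02).any() else None)
    for db in (.02,.03,.04):
        q=top&(abs(pb-np.percentile(pb[top],99.5)+.07-db)<.003);A=pa[q]-ca
        if A.size: print("  rim a (rel plate) at b%+.3f"%db,np.percentile(A[A<0],[99]).round(4) if (A<0).any() else None,np.percentile(A[A>0],[1]).round(4) if (A>0).any() else None)
if __name__=="__main__": meas(sys.argv[1])
E
python3 m.py wrist6
```

```text
time: 13.32
position: [0.5781, 0.0248, 0.1206]
tool_rot: [-2.279, -1.896, -0.289]
ft_force: [-0.4, 0.7, -1.9]
grip_width: 0.364
grip_force: 45.0
tcp [0.5781 0.0248 0.1206] [0.5783 0.0257 0.1208] F [-0.1  0.7 -1.8] w 31.4579980565464
  y-0.025 n658 z [0.0378 0.039  0.0401] x [-0.0142  0.0157]
  y-0.015 n1229 z [0.038  0.039  0.0401] x [-0.0139  0.0154]
  y+0.005 n1562 z [0.0377 0.0389 0.04  ] x [-0.0141  0.0159]
  y+0.015 n1770 z [0.0376 0.0388 0.0398] x [-0.014   0.0158]
  y+0.025 n1741 z [0.0376 0.0388 0.0399] x [-0.0139  0.0157]
  y+0.035 n1794 z [0.0375 0.0387 0.0398] x [-0.0139  0.0157]
  y+0.045 n647 z [0.037  0.0384 0.0396] x [-0.0134  0.0156]
block +y end b [0.041  0.0432 0.0437]
plate a [-0.0347  0.0436] b [-0.0046  0.069 ]
  hole +y rim b at a-0.008 [0.0566 0.0566] -y rim None
  hole +y rim b at a+0.000 [0.0566 0.0569] -y rim None
  hole +y rim b at a+0.008 [0.0566 0.0566] -y rim None
  rim a (rel plate) at b+0.020 [-0.0342] [0.0269]
  rim a (rel plate) at b+0.030 [-0.0341] [0.027]
  rim a (rel plate) at b+0.040 [-0.0341] [0.0276]
```

```bash
python3 - <<'E'
from m import *
for f,cl in(("wrist3",wcloud),("side2",cloud),("scene2",cloud),("scene3",cloud),("side3",cloud)):
    p,X,h=cl(f"pics/{f}.npz");H,S,V=h[...,0],h[...,1],h[...,2]
    z=np.load(f"pics/{f}.npz");C=-z["R"].T@z["t"];d=X-C;P=C+d*((.036-C[2])/d[...,2])[...,None]
    D=P[...,:2]-np.array([.5806,.0246]);a=D@ex;b=D@ey
    g=(H>35)&(H<95)&(S>50)&(abs(a)<.045)&(abs(b)<.075)&(X[...,2]<.045)
    print(f,"plate a",np.percentile(a[g],[.5,99.5]).round(4),"b",np.percentile(b[g],[.5,99.5]).round(4))
    top=g&(abs(X[...,2]-.036)<.006)
    for nm,G in(("green",g),("top",top)):
        q=G&(abs(a)<.006);B=b[q];q2=G&(abs(b-.0)<.02);A=a[q2]
        print("  ",nm,"rim -y/+y",[np.percentile(B[B<0],98).round(4) if (B<0).any() else 0,np.percentile(B[B>0],2).round(4) if (B>0).any() else 0],"rim -x/+x",[np.percentile(A[A<0],98).round(4) if (A<0).any() else 0,np.percentile(A[A>0],2).round(4) if (A>0).any() else 0])
E
```

```text
wrist3 plate a [-0.0408  0.0386] b [-0.0452  0.07  ]
   green rim -y/+y [np.float64(-0.0384), np.float64(0.0477)] rim -x/+x [np.float64(-0.0194), np.float64(0.0132)]
   top rim -y/+y [np.float64(-0.0446), np.float64(0.0477)] rim -x/+x [np.float64(-0.0194), np.float64(0.0158)]
side2 plate a [-0.0369  0.0383] b [-0.0684  0.0685]
   green rim -y/+y [np.float64(-0.0027), np.float64(0.002)] rim -x/+x [np.float64(-0.0004), np.float64(0.0012)]
   top rim -y/+y [np.float64(-0.0419), np.float64(0.049)] rim -x/+x [np.float64(-0.0225), np.float64(0.0114)]
scene2 plate a [-0.0366  0.0259] b [-0.0726  0.0675]
   green rim -y/+y [np.float64(-0.004), np.float64(0.0035)] rim -x/+x [np.float64(-0.0021), np.float64(0.0228)]
   top rim -y/+y [np.float64(-0.0491), np.float64(0.045)] rim -x/+x [np.float64(-0.0113), np.float64(0.0228)]
scene3 plate a [-0.0371  0.026 ] b [-0.0729  0.0675]
   green rim -y/+y [np.float64(-0.0024), np.float64(0.0018)] rim -x/+x [np.float64(-0.0016), np.float64(0.0228)]
   top rim -y/+y [np.float64(-0.0491), np.float64(0.0455)] rim -x/+x [np.float64(-0.0113), np.float64(0.0228)]
side3 plate a [-0.0369  0.0378] b [-0.0682  0.0687]
   green rim -y/+y [np.float64(-0.0014), np.float64(0.002)] rim -x/+x [np.float64(-0.0003), np.float64(0.0012)]
   top rim -y/+y [np.float64(-0.0424), np.float64(0.049)] rim -x/+x [np.float64(-0.0225), np.float64(0.0107)]
```

```bash
python3 -m handwheel '[[0.02,0.0005,0.0036,0,0,0,-0.4],[0.02,-0.0055,0,0.0215,0,0,0],[0.02,-0.0055,0,0.0215,0,0,0],[0.02,0,0,0,0,0,0],[0.02,0,0,0,0,0,0]]' | sed -n 2,4p; python3 m.py wrist7; python3 - <<'E'
from h import *
p,X,h=wcloud("pics/wrist7.npz");z=X[...,2];H,S,V=h[...,0],h[...,1],h[...,2]
r=(X[...,0]>.5)&(X[...,0]<.66)&(abs(X[...,1])<.13)
g=r&(H>35)&(H<95)&(S>50)&(abs(z-.035)<.006);print("plate",rect(X[g]))
iv=(S<75)&(V>110)&r&(z>.095)&(z<.14);print("blk",rect(X[iv]))
E
```

```text
position: [0.583, 0.0248, 0.0774]
tool_rot: [-2.272, -1.906, -0.294]
ft_force: [-0.1, -0.2, -1.4]
tcp [0.583  0.0248 0.0774] [0.5833 0.0246 0.0778] F [-0.3 -1.3 -2.4] w 31.644989833706685
  y-0.025 n668 z [0.0379 0.039  0.04  ] x [-0.014   0.0156]
  y-0.015 n1233 z [0.0379 0.039  0.0401] x [-0.0139  0.0156]
  y+0.005 n1579 z [0.0377 0.0389 0.0399] x [-0.0142  0.0157]
  y+0.015 n1774 z [0.0376 0.0388 0.0399] x [-0.0142  0.0155]
  y+0.025 n1763 z [0.0377 0.0388 0.0399] x [-0.0142  0.0154]
  y+0.035 n1754 z [0.0376 0.0388 0.0399] x [-0.0142  0.0154]
  y+0.045 n655 z [0.037  0.0385 0.0397] x [-0.0143  0.0152]
block +y end b [0.0409 0.0431 0.0437]
plate a [-0.0397  0.0386] b [-0.0102  0.0684]
  hole +y rim b at a-0.008 [0.0522 0.0529] -y rim None
  hole +y rim b at a+0.000 [0.0522 0.0529] -y rim None
  hole +y rim b at a+0.008 [0.0523 0.053 ] -y rim None
  rim a (rel plate) at b+0.020 [-0.024] [0.0274]
  rim a (rel plate) at b+0.030 [-0.024] [0.0275]
  rim a (rel plate) at b+0.040 [-0.0241] [0.0268]
plate (array([583.7,  31.1]), array([125.,  79.]), 79.72, [[534.0, -23.0], [611.0, -37.0], [634.0, 86.0], [556.0, 100.0]])
blk (array([585.4,  33.7]), array([69.3, 32.7]), 80.04, [[563.0, 2.0], [596.0, -3.0], [608.0, 65.0], [575.0, 71.0]])
```

```bash
python3 -m handwheel '[[0.02,0,-0.0012,0,0,0,0],[0.02,-0.002,0,0.0077,0,0,0],[0.02,0,0,0,0,0,0]]' | sed -n 2,4p; for i in 1 2 3; do python3 -m handwheel '[[0.02,-0.0008,0,0.0029,0,0,0],[0.02,0,0,0,0,0,0],[0.02,0,0,0,0,0,0]]' | sed -n 2,4p; done
```

```text
position: [0.5804, 0.0242, 0.0678]
tool_rot: [-2.273, -1.903, -0.291]
ft_force: [0.5, -0.1, -1.7]
position: [0.581, 0.0244, 0.0655]
tool_rot: [-2.273, -1.904, -0.293]
ft_force: [-0.3, -0.2, -2.4]
position: [0.5811, 0.0244, 0.0625]
tool_rot: [-2.273, -1.904, -0.293]
ft_force: [-0.0, 0.8, -3.0]
position: [0.5811, 0.0243, 0.0595]
tool_rot: [-2.273, -1.904, -0.293]
ft_force: [0.6, 1.1, -2.4]
```

The plug is 7.5 mm into the socket with no resistance. I'll continue down.

```bash
for i in 1 2 3 4; do python3 -m handwheel '[[0.02,-0.0008,0,0.0029,0,0,0],[0.02,0,0,0,0,0,0]]' | sed -n 2,4p; done
```

```text
position: [0.5812, 0.0243, 0.0564]
tool_rot: [-2.273, -1.904, -0.293]
ft_force: [1.4, 1.5, -3.3]
position: [0.5812, 0.0243, 0.0534]
tool_rot: [-2.273, -1.904, -0.293]
ft_force: [0.4, 2.4, -3.3]
position: [0.5811, 0.0243, 0.0504]
tool_rot: [-2.273, -1.904, -0.293]
ft_force: [1.2, 2.7, -3.2]
position: [0.5812, 0.0243, 0.0474]
tool_rot: [-2.273, -1.904, -0.293]
ft_force: [2.2, 3.9, -2.5]
```

```bash
for i in 1 2 3; do python3 -m handwheel '[[0.02,-0.0004,0,0.0015,0,0,0],[0.02,0,0,0,0,0,0]]' | sed -n 2,4p; done
```

```text
position: [0.5812, 0.0242, 0.046]
tool_rot: [-2.273, -1.904, -0.293]
ft_force: [0.9, 3.6, -0.8]
position: [0.5812, 0.0242, 0.0451]
tool_rot: [-2.273, -1.904, -0.293]
ft_force: [-1.5, 3.5, 4.0]
position: [0.5818, 0.0241, 0.045]
tool_rot: [-2.273, -1.904, -0.295]
ft_force: [-3.6, 1.6, 13.0]
```

Floor contact at TCP z 0.045, as predicted, so the block is home. I'll release it, go straight up, untilt, and check.

```bash
python3 -m handwheel '[[0.02,0.0005,0,-0.0015,0,0,0],[0.05,0,0,0,0,0,0],[0.05,0,0,0,0,0,0],[0.05,0,0,0,0,0,0]]' | sed -n 2,5p
python3 -m handwheel '[[0.05,0.005,0,-0.019,0,0,0],[0.05,0.0125,0,-0.048,0,0,0],[0.05,0.0125,0,-0.048,0,0,0],[0.05,0.0125,0,-0.048,0,0,0],[0.02,0,0,0,0,-7.3,0],[0,0,0,0,0,-7.3,0],[0,0,0,0,0,0,-10],[0,0,0,0,0,0,-10],[0,0,0,0,0,0,-10],[0,0,0,0,0,0,-10],[0,0,0,0,0,0,-10],[0,0,0,0,0,0,-10]]' | sed -n 2,4p
python3 -m handwheel '[[0,0,0,0,0,0,-10],[0,0,0,0,0,0,-10],[0,0,0,0,0,0,-10],[0,0,0,0,0,0,0],[0,0,0,0,0,0,0]]' | sed -n 1,4p
python3 - <<'E'
from h import *
from m import ex,ey
for n in("scene","side","wrist"): shot(n,n+"8")
a=[cv2.imread(f"pics/{n}8.png") for n in("scene","side","wrist")]
cv2.imwrite("pics/v8.png",np.hstack([cv2.resize(a[1][140:260,210:350],(400,343)),cv2.resize(a[0][180:330,180:355],(400,343))]))
for n in("scene","side","wrist"):
    p,X,h=(wcloud if n=="wrist" else cloud)(f"pics/{n}8.npz");z=X[...,2];H,S,V=h[...,0],h[...,1],h[...,2]
    r=(X[...,0]>.5)&(X[...,0]<.66)&(abs(X[...,1])<.13)
    g=r&(H>35)&(H<95)&(S>50)&(abs(z-.035)<.006);print(n,"plate",g.sum(),rect(X[g]) if g.sum()>20 else 0)
    iv=r&(S<75)&(V>110)&(z>.04)&(z<.14)
    if iv.sum()>30:
        P=X[iv];t=np.percentile(P[:,2],97);T=P[P[:,2]>t-.006];print(" blk top",t.round(4),"slope",np.linalg.lstsq(np.c_[T[:,:2]-T[:,:2].mean(0),np.ones(len(T))],T[:,2],rcond=None)[0].round(3),rect(T))
    m=(abs(z-.065)<.006)&(X[...,0]>.4)&(X[...,0]<.52)&(abs(X[...,1])<.14)&(V<110)&(S<110)
    print(n,"bar",rect(X[m]) if m.sum()>9 else 0)
togo([.4765,.0435,.036],79.6)
E
```

```text
position: [0.5808, 0.0231, 0.0439]
tool_rot: [-2.274, -1.903, -0.291]
ft_force: [0.1, 1.0, -0.5]
grip_width: 0.551
position: [0.581, 0.0241, 0.2145]
tool_rot: [1.068, 2.951, 0.001]
ft_force: [0.3, -0.3, 0.2]
time: 19.92
position: [0.5809, 0.024, 0.2137]
tool_rot: [0.282, 3.126, -0.001]
ft_force: [0.7, 0.2, -0.5]
scene plate 334 (array([574.6,  25. ]), array([139.2,  64.6]), 79.63, [[530.0, -38.0], [594.0, -49.0], [619.0, 88.0], [555.0, 99.0]])
 blk top 0.0846 slope [0.001 0.    0.082] (array([584.8,  21.5]), array([89.1, 34.2]), 80.59, [[561.0, -20.0], [594.0, -25.0], [609.0, 63.0], [575.0, 68.0]])
scene bar (array([468.7,  44.1]), array([119.3,  44.2]), 79.54, [[436.0, -11.0], [480.0, -19.0], [501.0, 99.0], [458.0, 107.0]])
side plate 402 (array([583.9,  24. ]), array([138.9,  77.4]), 79.51, [[533.0, -37.0], [609.0, -51.0], [635.0, 85.0], [558.0, 99.0]])
 blk top 0.0859 slope [ 0.002 -0.001  0.084] (array([581.1,  22.8]), array([91.2, 37.3]), 81.26, [[556.0, -19.0], [593.0, -25.0], [606.0, 65.0], [570.0, 71.0]])
side bar (array([472.1,  44.7]), array([123.7,  55.5]), 79.5, [[434.0, -11.0], [488.0, -21.0], [511.0, 100.0], [456.0, 111.0]])
wrist plate 5045 (array([582.5,  23.7]), array([138.4,  79.9]), 79.62, [[531.0, -37.0], [609.0, -52.0], [634.0, 85.0], [556.0, 99.0]])
 blk top 0.0853 slope [ 0.011 -0.002  0.084] (array([581.7,  22.7]), array([90.1, 31.8]), 79.58, [[558.0, -19.0], [589.0, -25.0], [606.0, 64.0], [574.0, 70.0]])
wrist bar (array([471.9,  43.8]), array([120.3,  50.1]), 79.81, [[437.0, -11.0], [486.0, -20.0], [507.0, 99.0], [458.0, 107.0]])
pos [0.5808 0.0241 0.2132] tool y yaw 79.8 tilt [-0.0021 -0.0001] F [ 0.4  0.5 -0.6] w 0.3 t 20.075
shift [0.1065 0.0006 0.177 ] turn z 0.2
```

View pics/v8.png

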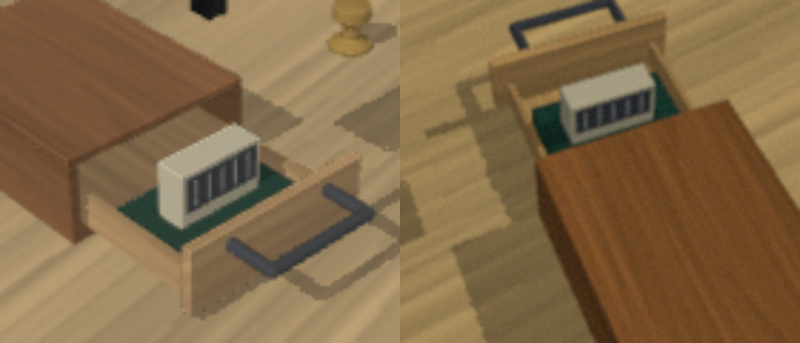

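Both crops show the block upright in the socket with its top level at 0.084–0.085 (nominal 0.084). The tray is about 3 mm short of its stop, so I'll hook the handle again and pull it home.

```bash
python3 -m handwheel '[[0,0.053,0,0,0,0,0],[0,0.0505,0.0005,0,0,0,0],[0,0,0,0.05,0,0,0],[0,0,0,0.04,0,0,0],[0,0,0,0,0,0,0],[0,0,0,0.045,0,0,0],[0,0,0,0.04,0,0,0],[0,0,0,0,0,0,0]]' 30 | sed -n 2,4p
for i in 1 2 3; do python3 -m handwheel '[[0,0.004,0,0,0,0,0],[0,0,0,0,0,0,0]]' | sed -n 2,4p; done
```

```text
position: [0.4781, 0.0428, 0.037]
tool_rot: [-0.277, -3.127, -0.0]
ft_force: [-1.1, -0.2, 0.1]
position: [0.4769, 0.0436, 0.0399]
tool_rot: [0.276, 3.124, -0.0]
ft_force: [0.3, 0.4, -0.1]
position: [0.4715, 0.0441, 0.0383]
tool_rot: [0.277, 3.127, -0.001]
ft_force: [0.5, -0.7, -0.4]
position: [0.4678, 0.0448, 0.038]
tool_rot: [0.277, 3.127, -0.0]
ft_force: [0.9, -0.2, 0.9]
```

```bash
for i in 1 2 3 4; do python3 -m handwheel '[[0,0.003,0,0,0,0,0],[0,0,0,0,0,0,0]]' | sed -n 2,4p|grep -v rot; done
```

```text
position: [0.4657, 0.0452, 0.0381]
ft_force: [3.9, -1.8, -1.2]
position: [0.4652, 0.0453, 0.0383]
ft_force: [11.8, -2.1, -8.2]
position: [0.4652, 0.0454, 0.0387]
ft_force: [19.4, -3.5, -15.5]
position: [0.4652, 0.0454, 0.0393]
ft_force: [25.2, -4.9, -19.3]
```

The tray is at its stop: x = 0.4652, same as before, with 25 N against it. I'll back off, lift clear and check.

```bash
python3 -m handwheel '[[0,-0.01,0,0,0,0,0],[0,-0.011,0,0,0,0,0],[0,0,0,0,0,0,0],[0,0,0,-0.04,0,0,0],[0,0,0,-0.05,0,0,0],[0,0,0,-0.06,0,0,0],[0,0,0,-0.04,0,0,0],[0,0,0,0,0,0,0],[0,0,0,0,0,0,0]]'
python3 - <<'E'
from h import *
for n in("scene","side","wrist"): shot(n,n+"9")
a=[cv2.imread(f"pics/{n}9.png") for n in("scene","side")]
cv2.imwrite("pics/v9.png",np.hstack([cv2.resize(i,(400,300)) for i in a]))
for n in("scene","side","wrist"):
    p,X,h=(wcloud if n=="wrist" else cloud)(f"pics/{n}9.npz");z=X[...,2];H,S,V=h[...,0],h[...,1],h[...,2]
    r=(X[...,0]>.5)&(X[...,0]<.66)&(abs(X[...,1])<.13)
    g=r&(H>35)&(H<95)&(S>50)&(abs(z-.035)<.006);print(n,"plate",g.sum(),rect(X[g])[:3] if g.sum()>20 else 0)
    iv=r&(S<75)&(V>110)&(z>.04)&(z<.12)
    if iv.sum()>30:
        P=X[iv];t=np.percentile(P[:,2],97);print(" blk top",t.round(4),rect(P[P[:,2]>t-.006])[:3])
    m=(abs(z-.065)<.006)&(X[...,0]>.4)&(X[...,0]<.52)&(abs(X[...,1])<.14)&(V<110)&(S<110)
    print(n,"bar",rect(X[m]) if m.sum()>9 else 0)
E
```

```text
time: 23.95
position: [0.4749, 0.0434, 0.2266]
tool_rot: [-0.276, -3.129, 0.001]
ft_force: [-0.0, 0.0, -0.6]
grip_width: 0.004
grip_force: 0.0
scene plate 402 (array([573.9,  24.8]), array([139.9,  67.1]), 78.99)
 blk top 0.0847 (array([581.8,  22.7]), array([89.6, 33.4]), 79.73)
scene bar (array([467.2,  44.3]), array([119.9,  41.5]), 79.88, [[436.0, -11.0], [477.0, -18.0], [498.0, 100.0], [457.0, 107.0]])
side plate 405 (array([581.3,  25.4]), array([140.2,  78.9]), 79.93)
 blk top 0.0857 (array([578.5,  23.2]), array([92.3, 35.5]), 78.8)
side bar (array([468.9,  45.9]), array([120.7,  54.7]), 79.44, [[431.0, -8.0], [485.0, -18.0], [507.0, 100.0], [453.0, 110.0]])
wrist plate 237 (array([541.2,  31.2]), array([136.6,   2.1]), 79.95)
wrist bar (array([469.2,  44.3]), array([120.7,  51.8]), 79.77, [[433.0, -11.0], [484.0, -20.0], [505.0, 99.0], [454.0, 108.0]])
```

View pics/v9.png

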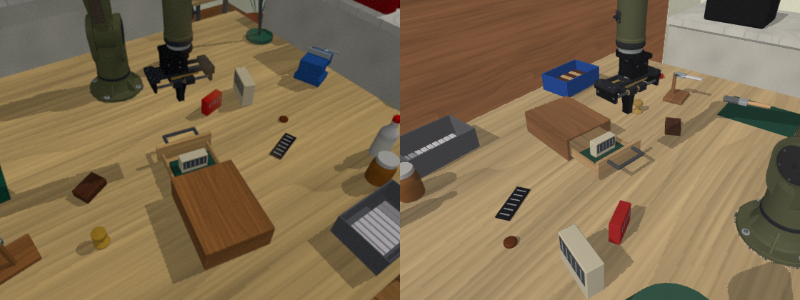

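The tray is out to its stop, with the bar measured where it was after the first pull. The block is in the socket at scene (193,160), upright and level, and everything else is where it was.

```bash
python3 -c "
from bench import ctrl
print(ctrl.close_job())"
```

```text
the job is handed in; nothing more can be done
None
```

The job is handed in at about 24 s: the tray is at its stop and the smaller ivory reed block is upright and fully home in the socket, released. The first plug attempt tipped the block and nudged the tray in about 5 mm, so I re-seated the block and pulled the tray back to its stop by the handle.

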